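# Set the jeweller's lever fixture onto a blank from the closing side

### The arm

A 6-joint arm with a two-finger parallel gripper is mounted at the origin on the work surface. World frame = base frame: x ahead of the robot, y to its left, z up, the work surface at z = 0. Lengths are in mm, angles in degrees, forces in N, time in s.
With the tool pointing down it reaches from about 350 to 850 mm from the base axis. Payload 8.1 kg.
Tool frame: the origin (TCP) lies midway between the tips of the shut fingers; the grasp point (between the pads) lies grip_depth behind it (grip_depth is the distance from the TCP to the grasp point, in mm); z points along the fingers, y is the line along which they close (so a half turn about z gives the same grasp; the last joint's range is limited). The gripper opens to 85 mm and grips with 20 to 120 N. Pads are 22 mm wide; open, the fingers measure 114 mm over their backs; the gripper's body (76 mm by 85 mm) begins 54 mm behind the grasp point. The pads swing forward as they close: fully open they stand 13 mm farther back than shut.
Start: joints at [-79.091, 7.471, 85.268, -0, 87.261, -4.893], TCP at [163.41, -577.323, 231.292] pointing down, gripper open.
Joint ranges: [-169.43, 169.43], [-51.17, 129.36], [1.28, 143.12], [-76.62, 256.62], [0, 156.53], [-152.29, 152.29]. Speed limits (degrees/s): [136.94, 136.94, 159.86, 180, 180, 180].

### API

Orientations are given as [roll, pitch, yaw] about the fixed x, y, z axes, in that order (R = Rz(yaw) Ry(pitch) Rx(roll)).
In Python, from bench import sense, snapshot, hand_in, grip_depth gives the robot as it stands. The module is installed in compiled form; this text tells all that it offers.
- The arm moves only by the tool apply_moves, never from a script. Its argument "series" is text: rows parted by semicolons, each of 5 numbers parted by spaces: the shift along the tool's x, y, z each as a share of 0.3 m, from -1 to 1, then the turn about the tool's z as a share of 2 rad, from -1 to 1, then the gripper's target within -1 to 1 (shut at 1, half-way at 0, fully open at -1). In form: tx ty tz twist gripper; .... A call has 1 to 5 rows; each row shifts and turns the commanded pose from where the row before left it, along the tool's axes as they then stand; what a row does not reach is not made up. A row lasts 1/12 s, in which the tool goes at most 41.7 mm and 7.16 degrees, less where a joint would pass 70% of its speed; a pose out of reach is approached as far as the arm can. A call with a number of a shift or a turn outside -1 to 1 is refused whole. A call with a gripper value outside its range is refused whole. The fingers move at their own pace and stop on an object; "squeeze" is the grip in N (left out, the last holds). Time passes only in rows, so rows that do not move let the fingers close. It gives the time, the measured TCP pose, the force, the opening and the grip force at its end, in the units of the state.
- sense(): the state, without advancing time (a new reading comes with each control period).
- snapshot(name): name is "scene" or "side" or "wrist"; returns a dict with "frame" (480x640x3 uint8, blue, green, red), "depth" (480x640 float32, mm along the optical axis (not along the pixel's ray), 0 where there is no reading), "intrinsics" (3x3 intrinsics, pixels), "extrinsics" (4x4, takes a point from camera to world coordinates); the wrist camera has in their place "tool_from_camera" (4x4, takes a point from camera to tool coordinates, whose origin is the TCP and whose axes are the flange's). Camera axes: x right, y down, z forward; pixel columns grow to the right and rows downward; lengths in mm; the calibration is good to about 2 mm. A picture is of the moment at which its call begins: read the wrist's pose just before it.
- hand_in(): hands the job in; it is judged then, once.
The state is a dict: "time": time; "joint_pos": joint angles; "qd": joint speeds; "joint_efforts": joint torques, N m; "tool_pos": TCP position; "tcp_rot": TCP orientation; "ft_force": force on the tool from outside, world axes, zero at the start; "wrist_torque": the same for the moment, N m; "finger_gap": finger opening in mm; "grip_force": force on a finger pad.
Only numpy, scipy, OpenCV 4.12 (cv2) and the standard library are available. Lean on these libraries where they do the work, as an engineer would, in place of code of your own. Each camera call takes 0.05 s, during which the arm holds its last target. There are 200 camera calls.

### The job

Working the fixture only by the wooden grip of its lever, draw the slide right back onto its rear stop, then close it again until the brass blank is held lightly but positively between the nose and the anvil, pinched with about 8 N and at no time with more than about 15 N. Finish on the closing movement, so that the play between the lever's tip and the fork is still taken up in the closing direction when you let go and move clear. Do not touch the slide or the blank with the gripper, and leave the other things on the bench alone.

Things in the scene. Friction and masses are not known exactly. Their poses are not given: they have to be found in the camera images.
- fixture: Bench fixture fixed to the bench: grey plate 150 (its x) x 300 (its y) x 18 mm. Origin: centre of its underside, z up. A steel slide runs along its y on the middle line, the anvil stands at the +y end, and a lever's long arm overhangs the plate on the -x side. Nothing on it is higher than 70 mm but the wooden grip (105 mm).
- slide (a joint): Slide position along the fixture's +y (m); grows as the nose closes on the anvil. Rear stop -0.014, front stop 0.030; starts at 0 to 0.003. A steel block 50 x 70 mm; it rubs with about 8 N and stays where it is left, even under a pinch of up to about 10 N.
- fork (a point): Middle of the fork on the slide's top: two upright cheeks 18 mm apart along y that embrace the tip of the lever's tail. At fixture (0, -55 mm + slide value), 56 mm above the bench; axes as the fixture's.
- nose (a point): Middle of the flat end face of the slide's nose (20 mm wide, 14 mm tall, facing +y), 41.5 mm above the bench, at fixture (0, 0 mm + slide value).
- lever (a joint): Lever angle a (rad), counter-clockwise from above, range -0.50 to 0.75. Pivot: upright axis at fixture (-45, -55) mm. At 0 the arm points to the fixture's -x, the tail to +x. Growing = closing: the grip swings to -y, the tail pushes the slide to +y. Swinging takes about 1 N at the grip in the play, about 5 N when the slide moves too; each newton of pinch adds about 0.47 N.
- tip (a point): Axis of the round tip (10 mm diameter) of the lever's tail, at fixture (-45 + 42 cos a, -55 + 42 sin a) mm. It has 4 mm of play either way in the fork. Closing play is taken up when it lies 4 mm to the +y side of the fork's middle, on the +y cheek. After a reversal the lever swings about 0.2 rad (17 mm at the grip) before the slide follows.
- grip (a point): Middle of the lever's upright wooden grip: a cylinder of 14 mm diameter, 60 to 105 mm above the bench, that spins freely, 90 mm from the pivot: at fixture (-45 - 90 cos a, -55 - 90 sin a) mm. This point is 85 mm above the bench. The lever arm, 12 mm wide, lies under the grip with its top at 60 mm.
- blank: Loose brass disc, 24 mm diameter, 12 mm tall, flat on a steel ledge 34 mm above the bench between nose and anvil. Origin: centre of its underside. It lies 1 to 4 mm short of the anvil and slides easily up to it. The anvil's face (22 mm wide) is set differently each time, at fixture y = 32 to 46 mm, so the pinch comes at a slide value of 0.008 to 0.022: find it by feel.
- ore: Bystander: dark lump of ore, about 75 x 55 x 65 mm. Origin: centre of its underside.
- tin: Bystander: small jar with a cap, 56 mm diameter, 55 mm tall. Origin: centre of its underside.
- burin: Bystander: hand tool 140 mm long with a handle, lying flat.

How it is judged:
By the outcome, as a careful person would: the job done as asked, in the order asked, and still so for the second after the job is handed in, with the robot touching nothing.
It also fails if it takes over 61 s, if anything falls off the work surface, if the arm or the gripper's body presses on something with over 40 N, if the wrist force passes 120 N, or if a joint passes its speed limit or range.

## Working session

There is one attempt and no reset: what is moved stays moved. The work goes in short steps, Python scripts to look and compute and a tool call to move; the robot and the scene stay as the last step left them, time stands still between calls to the robot, and variables do not carry over. Pictures are saved under pics/ and viewed, at most 10 in all, crops included, and the job is handed in when it is done.

Besides the shell and the picture viewer there is one more tool, called after "Request:" as a command line: name --argument value ..., lists and objects as JSON in quotes. apply_moves: Moves the arm, as the interface text tells. Its arguments: {"type":"object","properties":{"series":{"type":"string"},"squeeze":{"type":"number"}},"required":["series"]}

```bash
mkdir -p pics; ls
python3 - <<'E'
from bench import sense,snapshot,grip_depth
import cv2,numpy as np
print(grip_depth,sense())
a=[]
for n in("scene","side"):
    s=snapshot(n);np.savez(n,**s);a.append(s["frame"]);print(n,s["intrinsics"],s["extrinsics"])
cv2.imwrite("pics/a.png",a[0]);cv2.imwrite("pics/b.png",a[1])
E
```

```text
pics
18.700000000000003 {'time': 0.0, 'joint_pos': array([-7.90909830e+01,  7.51542501e+00,  8.53304418e+01,  4.17955297e-04,
        8.72624625e+01, -4.89190496e+00]), 'qd': array([ 2.69810353e-02, -1.59891436e-02, -6.34452972e-05, -8.33073651e-03,
       -1.37484246e-02,  2.74445828e-02]), 'joint_efforts': array([ 3.26009547e-05, -5.69389594e+01, -5.00552559e+01, -1.11221798e-04,
        1.47300301e-02,  5.48059143e-05]), 'tool_pos': array([ 163.30599433, -576.76215248,  230.2300008 ]), 'tcp_rot': array([-1.79892101e+02, -9.65381965e-03,  1.58008925e+01]), 'ft_force': array([ 0.28795677, -0.18024526, -0.37436556]), 'wrist_torque': array([-0.02181178, -0.02932312, -0.02006369]), 'grip_force': 0.0, 'finger_gap': 85.19265058042701}
scene [[463.34696052   0.         320.25925339]
 [  0.         463.34696052 240.67166727]
 [  0.           0.           1.        ]] [[ 2.79469323e-02  6.38094115e-01 -7.69451018e-01  1.31455254e+03]
 [ 9.99518033e-01 -2.82458112e-02  1.28792823e-02 -9.47585674e+00]
 [-1.35155739e-02 -7.69440104e-01 -6.38575959e-01  6.81628736e+02]
 [ 0.00000000e+00  0.00000000e+00  0.00000000e+00  1.00000000e+00]]
side [[511.53819922   0.         322.65278927]
 [  0.         511.53819922 240.30971623]
 [  0.           0.           1.        ]] [[-9.73704286e-01 -1.47478651e-01  1.73637582e-01  3.88523570e+02]
 [-2.27066684e-01  6.90016804e-01 -6.87253615e-01  7.40740607e+02]
 [-1.84576137e-02 -7.08609101e-01 -7.05359808e-01  8.07247723e+02]
 [ 0.00000000e+00  0.00000000e+00  0.00000000e+00  1.00000000e+00]]
```

View pics/a.png

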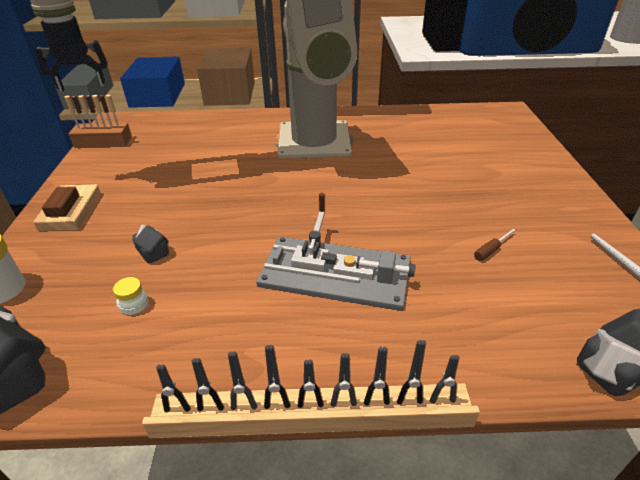

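View pics/b.png

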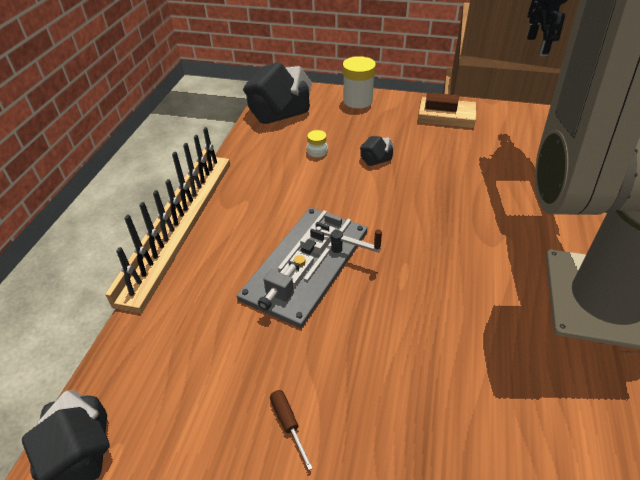

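The scene view shows the plate with corners at about (275,238), (258,287), (407,307) and (412,252), and the grip top at (322,196). In the side view the corners are (312,210), (367,230), (300,322) and (240,296), with the grip at (378,232)–(378,248).

```bash
cat > h.py <<'E'
import numpy as np,cv2
def ray(K,T,p,z):
    d=T[:3,:3]@np.linalg.solve(K,[p[0],p[1],1.]);o=T[:3,3];return (o+d*(z-o[2])/d[2])
E
python3 - <<'E'
from h import *
for n,c,g in(("scene",[(275,237),(258,287),(408,306),(412,252)],[(322,196),(321,211)]),("side",[(312,209),(368,230),(300,323),(239,296)],[(378,232),(377,247)])):
    s=np.load(n+".npz");K,T=s["intrinsics"],s["extrinsics"]
    P=np.array([ray(K,T,p,18) for p in c])[:,:2];print(P.round(),P.mean(0).round(1))
    r=cv2.minAreaRect(P.astype(np.float32));print(r)
    print(ray(K,T,g[0],105).round(1),ray(K,T,g[1],62).round(1))
E
```

```text
[[ 497.  -98.]
 [ 655. -125.]
 [ 718.  166.]
 [ 562.  202.]] [608.   36.1]
((607.7880249023438, 34.83268737792969), (307.0309753417969, 159.65536499023438), 77.80364990234375)
[465.8  10.3 105. ] [462.6   7.6  62. ]
[[ 631. -124.]
 [ 491.  -81.]
 [ 574.  196.]
 [ 709.  159.]] [601.4  37.3]
((599.835693359375, 36.88670349121094), (293.14459228515625, 145.59518432617188), 74.42984771728516)
[459.9  11.1 105. ] [459.5  10.3  62. ]
```

Request:
apply_moves --series "0.045 -0.05 0 0 -1;0.093 -0.1 0 0 -1;0.093 -0.1 0 0 -1;0.093 -0.1 0 0 -1;0.093 -0.1 0 0 -1"

```text
time: 0.52
tool_pos: [247.2, -411.5, 230.5]
tcp_rot: [-179.9, 0.0, 15.8]
ft_force: [0.9, -0.2, 0.9]
finger_gap: 85.3
grip_force: 0.0
```

Request:
apply_moves --series "0.093 -0.1 0 0 -1;0.093 -0.1 0 0 -1;0.093 -0.1 0 0 -1;0.093 -0.1 0 0 -1;0.093 -0.1 0 0 -1"

```text
time: 0.93
tool_pos: [340.6, -229.1, 231.0]
tcp_rot: [-180.0, 0.0, 15.8]
ft_force: [0.7, -0.3, -0.3]
finger_gap: 85.3
grip_force: 0.0
```

Request:
apply_moves --series "0.093 -0.1 0 0 -1;0.093 -0.1 0 0 -1;0.093 -0.1 0 0 -1;0.093 -0.1 0 0 -1;0.093 -0.1 0 0 -1"

```text
time: 1.35
tool_pos: [434.1, -46.6, 231.2]
tcp_rot: [180.0, -0.0, 15.8]
ft_force: [0.3, -0.7, 0.5]
finger_gap: 85.3
grip_force: 0.0
```

Request:
apply_moves --series "0.05 -0.055 0 0 -1;0 0 0 0.055 -1;0 0 0 0.055 -1;0 0 0 0.055 -1;0 0 0 0.055 -1"

```text
time: 1.77
tool_pos: [443.5, -28.3, 230.8]
tcp_rot: [180.0, 0.1, -9.7]
ft_force: [-0.2, -0.2, 0.3]
finger_gap: 85.5
grip_force: 0.0
```

Request:
apply_moves --series "0 0 0 0 -1;0 0 0 0 -1;0 0 0 0 -1"

```text
time: 2.02
tool_pos: [443.6, -28.8, 231.1]
tcp_rot: [-180.0, 0.0, -9.2]
ft_force: [0.5, 0.5, 1.2]
finger_gap: 85.5
grip_force: 0.0
```

```bash
cat >> h.py <<'E'
from scipy.spatial.transform import Rotation as R
def wrist(name):
    from bench import sense,snapshot
    q=sense();s=snapshot("wrist");T=np.eye(4);T[:3,:3]=R.from_euler("xyz",q["tcp_rot"],degrees=True).as_matrix();T[:3,3]=q["tool_pos"]
    np.savez(name,K=s["intrinsics"],T=T@s["tool_from_camera"],f=s["frame"],d=s["depth"]);cv2.imwrite(f"pics/{name}.png",s["frame"])
    print(q["time"],q["tool_pos"].round(1),q["tcp_rot"].round(2),q["ft_force"].round(2),s["tool_from_camera"].round(2))
E
python3 -c "
from h import *
wrist('w1')"
```

```text
2.0167 [443.6 -28.8 231.1] [-1.8e+02  2.0e-02 -9.2e+00] [0.51 0.49 1.23] [[   0.     -0.95   -0.31   79.77]
 [   1.      0.      0.      1.06]
 [  -0.     -0.31    0.95 -142.11]
 [   0.      0.      0.      1.  ]]
```

View pics/w1.png

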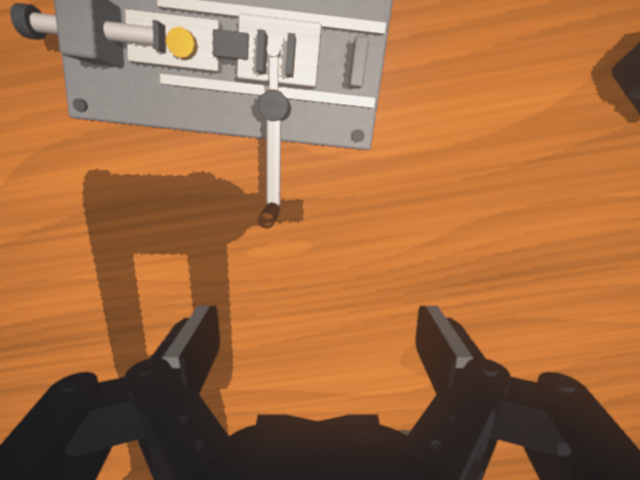

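The wrist view shows the grip top at about (267,217), the pivot cap at (274,106), the plate's near corners at (70,117) and (370,149), and the blank at (181,43).

Run:
```python
from h import *
s=np.load('w1.npz');K,T=s['K'],s['T']
f=lambda p,z:ray(K,T,p,z)[:2]
a,b=f((70,117),18),f((370,149),18);y=(a-b);print("edge",a,b,np.linalg.norm(y),"yaw",np.degrees(np.arctan2(y[1],y[0]))-90)
y/=np.linalg.norm(y);x=np.array([y[1],-y[0]])
o=(a+b)/2+75*x;print("origin",o)
pv=o-45*x-55*y;print("pivot",pv, "img70",f((274,106),70))
for z,p in((105,(267,217)),(60,(271,205)),(46,(181,43))):print(z,f(p,z))
g=f((267,217),105);d=pv-g;print("arm",np.linalg.norm(d),np.degrees(np.arctan2(d[1],d[0])))
```

```text
edge [572.14976019 193.61222229] [495.39085246 -91.98362044] 295.7311537598315 yaw -15.043740941114223
origin [606.19990305  31.34757242]
pivot [548.46654411 -10.08742807] img70 [546.09717184 -10.39023639]
105 [462.51410369   7.98732743]
60 [463.15257418  10.45398526]
46 [609.21639216  59.93770615]
arm 87.83233345811018 -11.875575215502776
```

Request:
apply_moves --series "0.02 -0.067 0 0.026 -1;0.0205 -0.067 0 0 -1;0 0 0 0 -1;0 0 0 0 -1"

```text
time: 2.4
tool_pos: [463.3, 8.9, 231.2]
tcp_rot: [180.0, 0.0, -12.2]
ft_force: [-0.6, 0.6, 0.5]
finger_gap: 85.2
grip_force: 0.0
```

Request:
apply_moves --series "0 0 0.1 0 -1;0 0 0.12 0 -1;0 0 0.05 0 -1;0 0 0 0 -1;0 0 0 0 -1"

```text
time: 2.82
tool_pos: [462.3, 7.9, 149.8]
tcp_rot: [180.0, 0.1, -12.4]
ft_force: [0.3, 0.0, 0.5]
finger_gap: 85.6
grip_force: 0.0
```

```bash
python3 -c "
from h import *
wrist('w2')"
```

```text
2.8167 [462.3   7.9 149.8] [ 1.7997e+02  1.3000e-01 -1.2370e+01] [0.27 0.04 0.49] [[   0.     -0.95   -0.31   79.83]
 [   1.      0.      0.      1.05]
 [  -0.     -0.31    0.95 -142.11]
 [   0.      0.      0.      1.  ]]
```

View pics/w2.png

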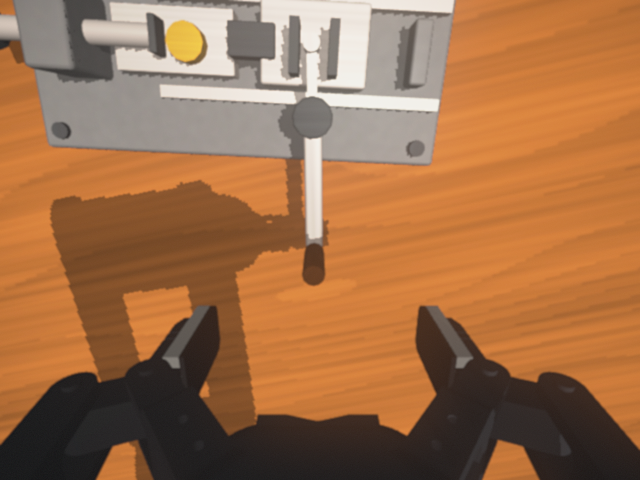

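The grip (top at about (314,273)) is centred between the fingers, so I descend and close.

Request:
apply_moves --series "0 0 0.1 0 -1;0 0 0.11 0 -1;0 0 0.057 0 -1;0 0 0 0 -1;0 0 0 0 -1"

```text
time: 3.28
tool_pos: [463.8, 8.2, 71.4]
tcp_rot: [-180.0, -0.0, -12.4]
ft_force: [0.6, 0.5, 1.0]
finger_gap: 85.7
grip_force: 0.0
```

Request:
apply_moves --series "0 0 0 0 0;0 0 0 0 0.4;0 0 0 0 0.6;0 0 0 0 0.8;0 0 0 0 1" --squeeze 40

```text
time: 3.7
tool_pos: [463.8, 8.4, 71.0]
tcp_rot: [-180.0, -0.1, -12.4]
ft_force: [-0.0, -0.1, 0.3]
finger_gap: 25.5
grip_force: 0.0
```

Request:
apply_moves --series "0 0 0 0 1;0 0 0 0 1;0 0 0 0 1;0 0 0 0 1;0 0 0 0 1"

```text
time: 4.12
tool_pos: [463.5, 8.4, 70.6]
tcp_rot: [-180.0, -0.0, -12.4]
ft_force: [-0.3, 0.4, 5.9]
finger_gap: 12.8
grip_force: 38.9
```

Request:
apply_moves --series "0.0004 -0.015 0 0.025 1;0.0004 -0.015 0 0.025 1;0.0004 -0.015 0 0.025 1;0.0004 -0.015 0 0.025 1"

```text
time: 4.45
tool_pos: [468.6, 25.1, 70.5]
tcp_rot: [179.9, 0.0, -24.0]
ft_force: [-5.8, -4.4, 8.8]
finger_gap: 12.9
grip_force: 39.5
```

Request:
apply_moves --series "0.0004 -0.015 0 0.025 1;0.0004 -0.015 0 0.025 1;0.0004 -0.015 0 0.025 1;0 0 0 0 1"

```text
time: 4.78
tool_pos: [474.9, 37.6, 70.5]
tcp_rot: [179.9, 0.1, -32.6]
ft_force: [-4.5, 0.8, 8.4]
finger_gap: 13.0
grip_force: 39.5
```

Request:
apply_moves --series "0.0002 -0.01 0 0.0167 1;0.0002 -0.01 0 0.0167 1;0 0 0 0 1"

```text
time: 5.03
tool_pos: [478.1, 42.4, 70.5]
tcp_rot: [179.9, 0.1, -36.4]
ft_force: [-6.5, 0.8, 8.8]
finger_gap: 13.0
grip_force: 39.6
```

Request:
apply_moves --series "0 -0.005 0 0.008 1;0 -0.005 0 0.008 1;0 0 0 0 1"

```text
time: 5.28
tool_pos: [479.8, 44.6, 70.5]
tcp_rot: [179.9, 0.1, -38.1]
ft_force: [-6.4, -1.1, 10.0]
finger_gap: 12.9
grip_force: 39.6
```

Request:
apply_moves --series "0 -0.005 0 0.008 1;0 -0.005 0 0.008 1;0 0 0 0 1"

```text
time: 5.53
tool_pos: [481.6, 47.0, 70.4]
tcp_rot: [179.9, 0.1, -40.0]
ft_force: [-6.8, -0.6, 10.8]
finger_gap: 12.7
grip_force: 39.6
```

Request:
apply_moves --series "0 -0.004 0 0.006 1;0 -0.004 0 0.006 1;0 0 0 0 1"

```text
time: 5.78
tool_pos: [483.2, 48.8, 70.4]
tcp_rot: [179.9, 0.1, -41.3]
ft_force: [-5.9, 0.2, 9.0]
finger_gap: 12.8
grip_force: 39.6
```

Request:
apply_moves --series "0 -0.004 0 0.006 1;0 -0.004 0 0.006 1;0 0 0 0 1"

```text
time: 6.03
tool_pos: [484.0, 49.8, 70.3]
tcp_rot: [179.8, 0.1, -42.7]
ft_force: [-11.6, -4.5, 14.0]
finger_gap: 13.3
grip_force: 40.1
```

Request:
apply_moves --series "0 -0.004 0 0.006 1;0 0 0 0 1;0 0 0 0 1"

```text
time: 6.28
tool_pos: [484.3, 50.1, 70.2]
tcp_rot: [179.7, 0.1, -43.4]
ft_force: [-14.2, -7.5, 16.2]
finger_gap: 12.9
grip_force: 40.4
```

```bash
python3 -c "
from h import *
wrist('w3')"
```

```text
6.2833 [484.3  50.1  70.2] [ 1.797e+02  9.000e-02 -4.337e+01] [-14.2   -7.47  16.21] [[   0.     -0.95   -0.31   80.33]
 [   1.      0.      0.      0.78]
 [  -0.     -0.31    0.95 -142.11]
 [   0.      0.      0.      1.  ]]
```

View pics/w3.png

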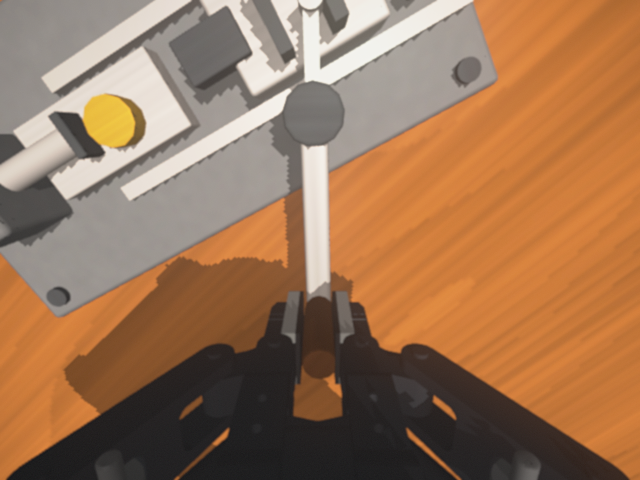

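The slide is hard on its rear stop: the grip stalled while the force climbed to about 15 N. The w3 view shows the blank at (110,120), the nose's front edge from (170,47) to (200,87), and the anvil pad's edge from (75,112) to (104,153).

Run:
```python
from h import *
s=np.load('w3.npz');K,T=s['K'],s['T']
hsv=cv2.cvtColor(s['f'],cv2.COLOR_BGR2HSV);m=cv2.inRange(hsv,(18,150,120),(35,255,255))
M=cv2.moments(m,True);c=(M['m10']/M['m00'],M['m01']/M['m00']);print(c,M['m00'])
f=lambda p,z:ray(K,T,p,z)[:2]
yw=np.radians(-14.7);y=np.array([-np.sin(yw),np.cos(yw)])
n=(f((170,47),48.5)+f((200,87),48.5))/2;b=f(c,46);a=[(f((75,112),z)+f((104,153),z))/2 for z in(46,52,58)]
print("blank-nose",(b-n)@y,"anvil-nose",[(q-n)@y for q in a], "depth anvil/nose",s['d'][130,85],s['d'][45,210])
C=np.linalg.inv(T);
for u,v in((85,130),(210,45),(110,120),(314,113)):
    p=T[:3,:3]@(np.linalg.solve(K,[u,v,1])*s['d'][v,u])+T[:3,3];print(p.round(1))
P=np.array([(463.5,8.4),(468.6,25.1),(474.9,37.6),(478.1,42.4),(481.6,47),(484,49.8)])
from scipy.optimize import least_squares
print(least_squares(lambda q:np.hypot(*(P-q).T)-90,[548,-10]).x)
```

```text
(110.25721901377166, 120.04931141714793) 2251.0
blank-nose 43.25778416492167 anvil-nose [np.float64(55.125040194628895), np.float64(51.80038407308466), np.float64(48.47572795154046)] depth anvil/nose 165.7121 144.87483
[619.1  76.1  37.3]
[598.    3.9  48.4]
[610.5  60.6  44.9]
[547.7  -9.1  63.9]
[551.69869007  -9.43487743]
```

Request:
apply_moves --series "0.0004 0.015 0 -0.025 1;0.0004 0.015 0 -0.025 1;0.0004 0.015 0 -0.025 1;0.0004 0.015 0 -0.025 1"

```text
time: 6.67
tool_pos: [475.1, 37.8, 70.6]
tcp_rot: [-180.0, 0.0, -31.8]
ft_force: [-3.2, 2.5, 7.2]
finger_gap: 12.7
grip_force: 39.6
```

Request:
apply_moves --series "0.0004 0.015 0 -0.025 1;0.0004 0.015 0 -0.025 1;0.0004 0.015 0 -0.025 1;0.0004 0.015 0 -0.025 1"

```text
time: 7.0
tool_pos: [467.4, 22.1, 70.6]
tcp_rot: [-179.9, 0.0, -20.3]
ft_force: [-2.1, 6.3, 7.1]
finger_gap: 12.8
grip_force: 39.7
```

Request:
apply_moves --series "0.0004 0.015 0 -0.025 1;0.0004 0.015 0 -0.025 1;0.0004 0.015 0 -0.025 1;0 0 0 0 1"

```text
time: 7.33
tool_pos: [463.6, 8.4, 70.6]
tcp_rot: [-179.9, 0.0, -11.7]
ft_force: [-3.3, 2.4, 6.8]
finger_gap: 12.7
grip_force: 39.7
```

Request:
apply_moves --series "0.0004 0.015 0 -0.025 1;0.0004 0.015 0 -0.025 1;0.0004 0.015 0 -0.025 1;0.0004 0.015 0 -0.025 1"

```text
time: 7.67
tool_pos: [462.1, -8.8, 70.6]
tcp_rot: [-179.9, -0.0, -0.2]
ft_force: [-0.2, 5.3, 5.8]
finger_gap: 12.6
grip_force: 39.7
```

Request:
apply_moves --series "0.0004 0.015 0 -0.025 1;0.0004 0.015 0 -0.025 1;0.0004 0.015 0 -0.025 1;0 0 0 0 1"

```text
time: 8.0
tool_pos: [463.4, -23.1, 70.6]
tcp_rot: [-180.0, -0.1, 8.3]
ft_force: [2.1, 1.5, 3.8]
finger_gap: 12.8
grip_force: 39.5
```

```bash
python3 -c "
from h import *
wrist('w4')"
```

```text
8.0 [463.4 -23.1  70.6] [-1.7997e+02 -8.0000e-02  8.3200e+00] [2.05 1.54 3.83] [[   0.     -0.95   -0.31   79.44]
 [   1.      0.      0.      1.06]
 [  -0.     -0.31    0.95 -142.11]
 [   0.      0.      0.      1.  ]]
```

View pics/w4.png

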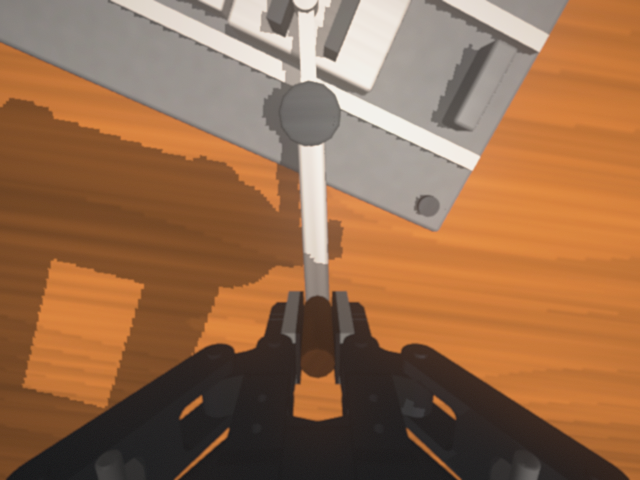

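Request:
apply_moves --series "0.0001 0.005 0 -0.0083 1;0.0001 0.005 0 -0.0083 1;0.0001 0.005 0 -0.0083 1;0.0001 0.005 0 -0.0083 1"

```text
time: 8.38
tool_pos: [464.5, -28.1, 70.6]
tcp_rot: [-179.9, -0.1, 12.0]
ft_force: [2.9, 7.7, 4.9]
finger_gap: 12.5
grip_force: 39.5
```

Request:
apply_moves --series "0 0.002 0 -0.0033 1;0 0.002 0 -0.0033 1;0 0.002 0 -0.0033 1"

```text
time: 8.63
tool_pos: [464.9, -29.8, 70.6]
tcp_rot: [-179.9, -0.1, 13.1]
ft_force: [1.9, 6.8, 4.7]
finger_gap: 13.0
grip_force: 39.5
```

Request:
apply_moves --series "0 0.002 0 -0.0033 1;0 0.002 0 -0.0033 1"

```text
time: 8.8
tool_pos: [465.2, -30.9, 70.6]
tcp_rot: [-179.9, -0.1, 13.9]
ft_force: [2.5, 8.0, 4.5]
finger_gap: 13.1
grip_force: 39.5
```

```bash
cat >> h.py <<'E'
def feel(n=6):
    from bench import sense,snapshot
    F=[]
    for i in range(n):
        q=sense();p=np.radians(q["tcp_rot"][2]);F.append([q["ft_force"]@[np.sin(p),-np.cos(p),0],q["ft_force"]@[np.cos(p),np.sin(p),0],q["joint_efforts"][0]]);snapshot("side")
    F=np.array(F);v=q["tool_pos"][:2]-[551,-9.8];a=np.arctan2(-v[1],-v[0])+np.radians(14.7)
    print(q["time"],"tang %.2f rad %.2f j1 %.2f"%tuple(F.mean(0)),F[:,0].round(1),"a %.3f s %.2f"%(a,42*np.sin(a)-4),q["tool_pos"].round(2))
E
python3 -c "
from h import *
feel()"
```

```text
9.05 tang -6.22 rad 4.13 j1 -3.19 [-7.2 -6.  -5.6 -6.1 -6.  -6.4] a 0.499 s 16.10 [465.21 -31.01  70.58]
```

Request:
apply_moves --series "0 0.002 0 -0.0033 1;0 0.002 0 -0.0033 1"

```text
time: 9.27
tool_pos: [465.5, -32.0, 70.6]
tcp_rot: [-179.9, -0.1, 14.6]
ft_force: [2.8, 6.5, 5.0]
finger_gap: 12.9
grip_force: 39.5
```

```bash
python3 -c "
from h import *
feel(3)"
```

```text
9.3667 tang -5.94 rad 4.48 j1 -3.28 [-5.5 -5.9 -6.4] a 0.512 s 16.58 [465.49 -32.14  70.56]
```

Request:
apply_moves --series "0 0.002 0 -0.0033 1;0 0.002 0 -0.0033 1"

```text
time: 9.58
tool_pos: [465.8, -33.2, 70.6]
tcp_rot: [-179.9, -0.1, 15.4]
ft_force: [2.7, 7.1, 5.2]
finger_gap: 13.0
grip_force: 39.5
```

```bash
python3 -c "
from h import *
feel(3)"
```

```text
9.6833 tang -6.30 rad 4.66 j1 -3.39 [-6.2 -6.7 -6. ] a 0.525 s 17.07 [465.84 -33.27  70.57]
```

Request:
apply_moves --series "0 0.002 0 -0.0033 1"

```text
time: 9.82
tool_pos: [466.0, -33.7, 70.6]
tcp_rot: [-179.9, -0.1, 15.7]
ft_force: [2.8, 7.6, 4.0]
finger_gap: 12.7
grip_force: 39.5
```

```bash
python3 -c "
from h import *
feel(3)"
```

```text
9.9167 tang -5.95 rad 4.86 j1 -3.41 [-6.6 -5.3 -6. ] a 0.532 s 17.30 [466.02 -33.82  70.57]
```

Request:
apply_moves --series "0.0005 0.002 0 -0.0033 1;0.0005 0.002 0 -0.0033 1"

```text
time: 10.13
tool_pos: [466.4, -34.8, 70.5]
tcp_rot: [-179.9, -0.1, 16.5]
ft_force: [1.1, 6.5, 4.2]
finger_gap: 12.8
grip_force: 39.5
```

```bash
python3 -c "
from h import *
feel(3)"
```

```text
10.2333 tang -5.89 rad 3.42 j1 -3.17 [-5.9 -5.2 -6.5] a 0.546 s 17.80 [466.45 -34.96  70.59]
```

Request:
apply_moves --series "0.0005 0.002 0 -0.0033 1"

```text
time: 10.37
tool_pos: [466.6, -35.4, 70.5]
tcp_rot: [-179.9, -0.1, 16.9]
ft_force: [1.2, 6.5, 6.5]
finger_gap: 13.0
grip_force: 39.6
```

```bash
python3 -c "
from h import *
feel(3)"
```

```text
10.4667 tang -5.95 rad 3.09 j1 -3.04 [-5.9 -5.6 -6.4] a 0.552 s 18.04 [466.65 -35.52  70.55]
```

Request:
apply_moves --series "0.0003 0.002 0 -0.0033 1;0.0003 0.002 0 -0.0033 1"

```text
time: 10.68
tool_pos: [467.0, -36.5, 70.5]
tcp_rot: [-179.9, -0.1, 17.6]
ft_force: [0.2, 7.8, 6.2]
finger_gap: 13.3
grip_force: 39.6
```

```bash
python3 -c "
from h import *
feel(3)"
```

```text
10.7833 tang -6.47 rad 2.55 j1 -2.94 [-7.3 -6.1 -6. ] a 0.566 s 18.54 [467.07 -36.66  70.54]
```

Request:
apply_moves --series "0.0003 0.002 0 -0.0033 1"

```text
time: 10.92
tool_pos: [467.2, -37.1, 70.5]
tcp_rot: [-179.9, -0.0, 18.0]
ft_force: [0.3, 6.2, 7.6]
finger_gap: 12.7
grip_force: 39.6
```

```bash
python3 -c "
from h import *
feel(3)"
```

```text
11.0167 tang -6.07 rad 1.93 j1 -2.94 [-5.8 -6.8 -5.6] a 0.573 s 18.75 [467.26 -37.17  70.51]
```

Request:
apply_moves --series "0.0002 0.002 0 -0.0033 1;0.0002 0.002 0 -0.0033 1"

```text
time: 11.23
tool_pos: [467.6, -38.2, 70.5]
tcp_rot: [-179.9, -0.0, 18.8]
ft_force: [-1.1, 6.7, 7.5]
finger_gap: 12.9
grip_force: 39.6
```

```bash
python3 -c "
from h import *
feel(3)"
```

```text
11.3333 tang -6.27 rad 0.98 j1 -2.89 [-6.7 -5.8 -6.3] a 0.586 s 19.24 [467.69 -38.31  70.53]
```

Request:
apply_moves --series "0.0002 0.002 0 -0.0033 1"

```text
time: 11.47
tool_pos: [467.8, -38.7, 70.5]
tcp_rot: [-179.9, -0.0, 19.1]
ft_force: [-0.4, 6.2, 6.3]
finger_gap: 12.8
grip_force: 39.6
```

```bash
python3 -c "
from h import *
feel(3)"
```

```text
11.5667 tang -6.18 rad 1.96 j1 -2.85 [-5.9 -6.4 -6.2] a 0.593 s 19.48 [467.9  -38.87  70.52]
```

Request:
apply_moves --series "0 0.002 0 -0.0033 1;0 0.002 0 -0.0033 1"

```text
time: 11.78
tool_pos: [468.2, -39.8, 70.5]
tcp_rot: [-179.9, -0.0, 19.9]
ft_force: [-0.7, 8.3, 8.0]
finger_gap: 12.9
grip_force: 39.7
```

```bash
python3 -c "
from h import *
feel(3)"
```

```text
11.8833 tang -6.84 rad 1.96 j1 -3.50 [-8.1 -6.  -6.4] a 0.604 s 19.86 [468.25 -39.78  70.51]
```

Request:
apply_moves --series "0 0.002 0 -0.0033 1"

```text
time: 12.02
tool_pos: [468.4, -40.1, 70.4]
tcp_rot: [-179.9, -0.0, 20.3]
ft_force: [-1.0, 9.3, 7.6]
finger_gap: 12.7
grip_force: 39.8
```

```bash
python3 -c "
from h import *
feel(3)"
```

```text
12.1167 tang -9.16 rad 2.53 j1 -4.04 [-9.1 -8.8 -9.6] a 0.608 s 20.00 [468.37 -40.11  70.47]
```

```bash
python3 -c "
from h import *
feel(10)"
```

```text
12.6167 tang -8.27 rad 2.15 j1 -3.87 [-8.1 -8.1 -8.9 -8.3 -8.  -7.9 -7.9 -8.4 -8.2 -8.8] a 0.608 s 19.99 [468.35 -40.11  70.47]
```

Request:
apply_moves --series "0 0.0015 0 -0.002 1;0 0 0 0 1"

```text
time: 12.83
tool_pos: [468.5, -40.4, 70.5]
tcp_rot: [-179.9, -0.0, 20.5]
ft_force: [-1.2, 9.4, 7.6]
finger_gap: 12.9
grip_force: 39.9
```

```bash
python3 -c "
from h import *
feel(8)"
```

```text
13.1833 tang -9.32 rad 1.85 j1 -4.31 [-9.2 -9.5 -9.  -8.8 -9.2 -9.4 -9.8 -9.5] a 0.611 s 20.10 [468.45 -40.36  70.44]
```

Request:
apply_moves --series "0 0.0008 0 -0.001 1;0 0 0 0 1"

```text
time: 13.4
tool_pos: [468.5, -40.4, 70.4]
tcp_rot: [-179.9, -0.0, 20.6]
ft_force: [-1.3, 10.2, 8.1]
finger_gap: 12.8
grip_force: 39.9
```

```bash
python3 -c "
from h import *
feel(8)"
```

```text
13.75 tang -10.05 rad 2.23 j1 -4.64 [-10.  -10.2 -10.1 -10.6  -9.7  -9.1 -10.9  -9.8] a 0.612 s 20.13 [468.48 -40.43  70.45]
```

Request:
apply_moves --series "0 0 0 0 0.6;0 0 0 0 0.4;0 0 0 0 0.2;0 0 0 0 0;0 0 0 0 0"

```text
time: 14.22
tool_pos: [468.3, -42.3, 69.8]
tcp_rot: [-180.0, 0.0, 20.6]
ft_force: [-0.1, -0.4, -0.7]
finger_gap: 42.8
grip_force: 0.0
```

Request:
apply_moves --series "0 0 0 0 -0.2;0 0 0 0 -0.2;0 0 0 0 -0.2;0 0 0 0 -0.2"

```text
time: 14.55
tool_pos: [468.6, -42.2, 70.2]
tcp_rot: [180.0, 0.0, 20.7]
ft_force: [-0.2, 0.3, 0.6]
finger_gap: 51.5
grip_force: 0.0
```

```bash
python3 -c "
from h import *
wrist('w5');feel(3)"
```

```text
14.55 [468.6 -42.2  70.2] [180.     0.    20.65] [-0.24  0.32  0.6 ] [[   0.     -0.95   -0.31   79.22]
 [   1.      0.      0.      1.  ]
 [  -0.     -0.31    0.95 -142.11]
 [   0.      0.      0.      1.  ]]
14.7 tang -0.28 rad -0.13 j1 -0.01 [-1.1  0.2  0.2] a 0.630 s 20.75 [468.57 -42.11  70.19]
```

View pics/w5.png

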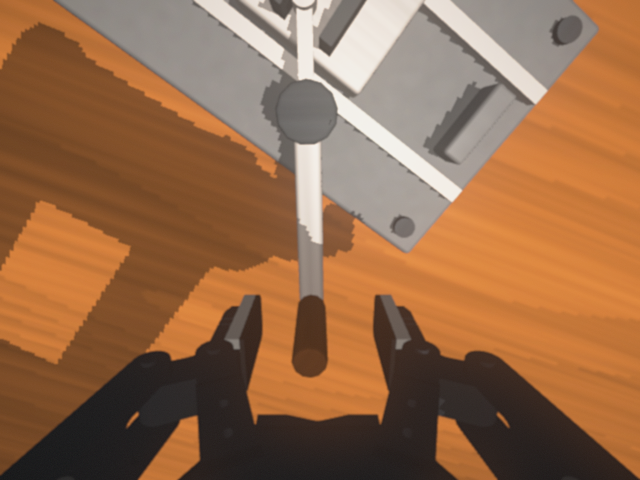

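The w5 view shows the grip at about (310,360) standing free between the open pads at (245,330) and (390,330), and the measured force is about zero. I rise straight up.

Request:
apply_moves --series "0 0 -0.05 0 -0.2;0 0 -0.1 0 -0.2;0 0 -0.1 0 -0.2;0 0 -0.1 0 -0.2;0 0 -0.1 0 -0.2"

```text
time: 15.17
tool_pos: [468.3, -42.0, 206.6]
tcp_rot: [-180.0, 0.0, 20.7]
ft_force: [1.3, -0.6, 0.0]
finger_gap: 51.0
grip_force: 0.0
```

Request:
apply_moves --series "-0.1 0 0 0 -0.2;-0.1 0 0 0 -0.2;0 0 0 0.06 -0.2;0 0 0 0.06 -0.2;0 0 0 0 -0.2"

```text
time: 15.58
tool_pos: [412.3, -63.5, 205.5]
tcp_rot: [180.0, -0.0, 6.5]
ft_force: [1.1, 0.5, 0.1]
finger_gap: 51.4
grip_force: 0.0
```

```bash
python3 -c "
from h import *
wrist('w6')"
```

```text
15.5833 [412.3 -63.5 205.5] [ 1.7998e+02 -5.0000e-02  6.5400e+00] [1.06 0.46 0.06] [[   0.     -0.95   -0.31   79.47]
 [   1.      0.      0.      1.06]
 [  -0.     -0.31    0.95 -142.11]
 [   0.      0.      0.      1.  ]]
```

View pics/w6.png

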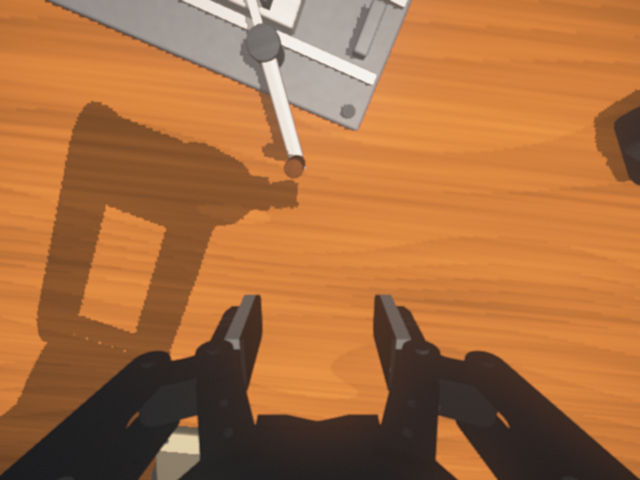

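The gripper is clear and the lever stands at the closed angle, with the grip at (293,166). One last look with the side camera to check the pinch.

Run:
```python
from bench import snapshot
import cv2
f=snapshot("side")["frame"];cv2.imwrite("pics/e.png",cv2.resize(f[200:330,230:390],None,fx=4.6,fy=4.6,interpolation=cv2.INTER_CUBIC))
```

```text
(no output)
```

View pics/e.png

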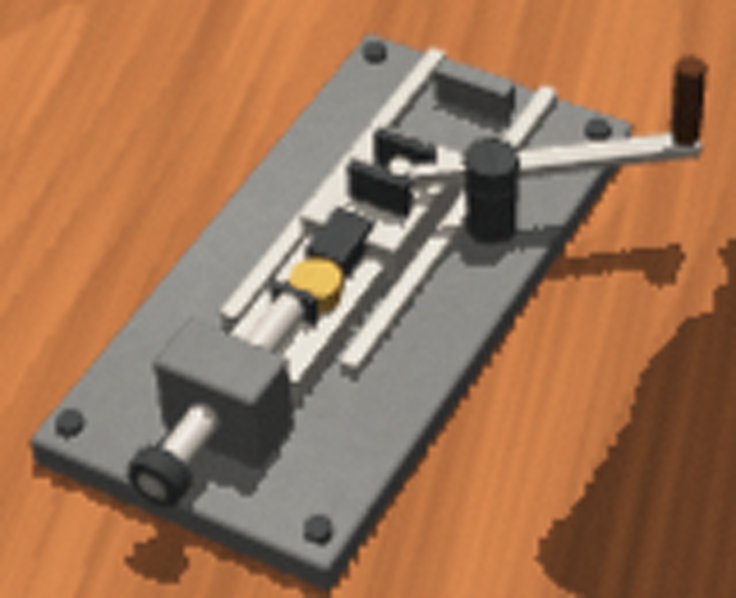

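The blank, at about (315,285), is held between the nose and the anvil pad. The tip, at (400,168), lies against the +y cheek.

```bash
python3 -c "
from bench import hand_in
print(hand_in())"
```

```text
the job is handed in; nothing more can be done
None
```

The job is handed in: I drew the slide back onto its rear stop, then closed it until the blank was pinched with about 8 N (estimated from the wrist force, never much higher), and let go on the closing stroke with the play still taken up and the gripper clear.

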